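Take down the stack on the birdhouse bench and lay everything out for gluing

ROBOT

A 6-joint arm with a two-finger parallel gripper is mounted at the origin on the work surface. World frame = base frame: x ahead of the robot, y to its left, z up, the work surface at z = 0. Lengths are in m, angles in degrees, forces in N, time in s.
With the tool pointing down it reaches from about 0.3 to 1 m from the base axis. Payload 5.1 kg.
Tool frame: the origin (TCP) lies at the very end of the fingers, on their centre line; the grasp point (between the pads) lies 19 mm behind it (arm.grip_depth is the y of the grasp point in the tool frame, in m); y points along the fingers, z is the direction in which the jaws open and shut, and the axes are right-handed (so a half turn about y gives the same grasp; the last joint's range is limited). The gripper opens to 95 mm and grips with 3 to 60 N. Pads are 20 mm wide; open, the fingers measure 119 mm over their backs; the gripper's body (75 mm by 180 mm) begins 59 mm behind the grasp point.
Start: joints at [60.756, 7.093, 94.555, -0, 78.352, -4.733], TCP at [0.27, 0.591, 0.215] pointing down, gripper open.
Joint ranges: [-149.61, 149.61], [-58.7, 133.49], [1.44, 155.28], [-77.14, 257.14], [18.33, 153.61], [-166.67, 166.67]. Speed limits (degrees/s): [147.25, 147.25, 180, 180, 180, 180].

INTERFACE

Orientations are given as [roll, pitch, yaw] about the fixed x, y, z axes, in that order (R = Rz(yaw) Ry(pitch) Rx(roll)).
In Python, from workcell import arm gives the robot as it stands.
- The arm moves only by the tool apply_moves, never from a script. Its argument "moves" is a list of rows, each a list of 7 numbers: the closure, from 0 (fully open) to 1 (shut), then the shift along the tool's x, y, z in m, then the turn, a rotation vector about the tool's x, y, z in rad. In form: [[gripper, tx, ty, tz, rx, ry, rz], ...]. A call has 1 to 20 rows; each row shifts and turns the pose as measured when the row begins, along the tool's axes as they then stand; what a row does not reach is not made up. A row lasts 1/8 s, in which the tool goes at most 62.5 mm and 10.7 degrees, less where a joint would pass 70% of its speed; a pose out of reach is approached as far as the arm can. A call with a gripper value outside its range is refused whole. The fingers move at their own pace and stop on an object; the grip force is fixed at half the most. Time passes only in rows, so rows that do not move let the fingers close. It gives the time, the measured TCP pose, the force and the opening at its end, in the units of the state.
- arm.sense(): the state, without advancing time (a new reading comes with each control period).
- arm.get_image(name): name is "scene" or "top"; returns (picture, depth): 420x560x3 uint8, red, green, blue; 420x560 float32, m along the optical axis (not along the pixel's ray), 0 where there is no reading.
- arm.get_calibration(name): a dict with "fov_y" (degrees; the focal length in pixels is half the picture's height over the tangent of half this angle, whatever the lens; pixels are square), "cx", "cy" (the principal point, pixels), "view" (4x4, takes a point from world to camera coordinates). Camera axes: x right, y down, z forward; pixel columns grow to the right and rows downward; lengths in m; the calibration is good to about 2 mm. A picture is of the moment at which its call begins. get_calibration takes no time and is no camera call.
- arm.job_done(): hands the job in, once; it reports no verdict.
The state is a dict: "t": time; "qpos": joint angles; "joint_vel": joint speeds; "joint_efforts": joint torques, N m; "eef_pos": TCP position; "tcp_rot": TCP orientation; "force": force on the tool from outside, world axes, zero at the start; "moment": the same for the moment, N m; "gripper_width": finger opening in m.
Only numpy, scipy, OpenCV 4.12 (cv2) and the standard library are available. Lean on these libraries where they do the work, as an engineer would, in place of code of your own. Each camera call takes 0.05 s, during which the arm holds its last target. There are 200 camera calls.

TASK

Everything for the next glue-up is piled in one stack: take it apart from the top down, one thing at a time, leaving each where it belongs before you take the next. Stand the white perch knob in the green dish and the tin wholly on the round terracotta coaster, lay the sanding block cork face down, wholly on the black rubber mat with its long side along the mat's, and lay the pine roof board centred across the two blue rails of the gluing cradle, along the cradle. Keep the knob and the tin upright, set them down rather than dropping them, and leave the hammer and the glue bottle where they are.

Things in the scene. Friction and masses are not known exactly. Their poses are not given: they have to be found in the camera images.
- perch_knob: White glazed ceramic perch knob, loose, round, 38 mm tall, standing upright on top of the tin at the start. Flat foot 30 mm in diameter, narrow neck, head 34 mm in diameter from 22 to 33 mm above the foot (grip it there). Origin: centre of the foot's underside; z up along its axis. About 60 g.
- tin: Silvery tin screw-top canister with a pinched dent, loose, round, 64 mm tall, standing on the sanding block. Body 58 mm in diameter (pinched to 53 mm about 23 mm up), lid 60 mm in diameter from 46 to 64 mm up. Origin: centre of its underside; z up along its axis. About 180 g; the lid does not turn.
- sanding_block: Red sanding block with a cork underside, loose, 100 mm long (its x axis) by 56 mm wide (its y axis) by 34 mm high, lying cork face down on the roof board, turned up to 0.2 rad from it. Origin: centre of the cork underside; z up. About 110 g.
- roof_board: Pale pine roof board, loose, 160 mm long (its x axis) by 66 mm wide (its y axis) by 18 mm thick, flat on the bench at the bottom of the stack, with two small dark screw holes near each end. Origin: centre of its underside; z up. About 120 g.
- dish: Green shallow round dish, fixed to the bench: 72 mm across the rim, 8 mm high, inner floor 4 mm above its origin and about 58 mm across. Origin: centre of its underside. Place of the perch knob.
- coaster: Round flat terracotta coaster, fixed: 90 mm in diameter, 6 mm thick, no rim. Origin: centre of its underside. Place of the tin.
- mat: Flat black rubber mat, fixed: 130 mm long (its y axis) by 86 mm wide (its x axis), 4 mm thick. Origin: centre of its underside. Place of the sanding block, long side along the mat's y axis, either way round.
- cradle: Gluing cradle, fixed: plywood base 190 mm long (its y axis), 96 mm wide (x), 6 mm thick; two blue rails run across it along x, 90 mm long, 16 mm wide, centred 55 mm either side of the middle, tops 20 mm above the origin. Origin: centre of its underside. Place of the roof board: on top of both rails, its length along the cradle's y axis, either way round.
- hammer: Pin hammer with a blue handle, 240 mm long, loose, lying on the right part of the bench (negative y); its handle runs to its -x. Origin on its underside. A bystander: leave it.
- glue: Yellow glue bottle with a blue label and an orange cap, 52 mm in diameter and 110 mm tall, loose, standing on the left part of the bench (positive y). Origin: centre of its underside. A bystander: leave it.
Things that resemble listed ones, but are neither listed nor needed, are in the scene too. What is shaped like the perch_knob but turquoise is not meant. There is more than one size of the sanding_block; the one meant has the size given above.

How it is judged:
By the outcome, as a careful person would: the job done as asked, in the order asked, and still so for the second after the job is handed in, with the robot touching nothing.
It also fails if it takes over 112 s, if anything falls off the work surface, if the arm or the gripper's body presses on something with over 40 N, if the wrist force passes 120 N, or if a joint passes its speed limit or range.

## Working session

There is one attempt and no reset: what is moved stays moved. The work goes in short steps, Python scripts to look and compute and a tool call to move; the robot and the scene stay as the last step left them, time stands still between calls to the robot, and variables do not carry over. Pictures are saved under pics/ and viewed, about 12 in all and at most 16, crops included, and the job is handed in when it is done.

Besides the shell and the picture viewer there is one more tool, called after "Call:" in YAML: its name, and indented under it one key for each argument. apply_moves: Moves the arm, as the interface text tells. Its arguments: {"type":"object","properties":{"moves":{"type":"array"}},"required":["moves"]}

```bash
mkdir -p pics
cat > h.py <<'E'
import numpy as np, cv2
from workcell import arm
def cal(n):
    c=arm.get_calibration(n); V=np.array(c["view"]); f=210/np.tan(np.radians(c["fov_y"])/2); return c,V,f
def world(n,u,v,d):
    c,V,f=cal(n); u,v,d=map(np.asarray,(u,v,d))
    p=np.stack([(u-c["cx"])/f*d,(v-c["cy"])/f*d,d],-1)
    return (p-V[:3,3])@V[:3,:3]
def grab(n,name):
    im,d=arm.get_image(n); cv2.imwrite(f"pics/{name}.png",im[:,:,::-1]); np.save(f"pics/{name}.npy",d); return im,d
E
python3 - <<'E'
from h import *
for n in("scene","top"):
    grab(n,n+"0"); c,V,f=cal(n); print(n,c["cx"],c["cy"],f,c.keys(),(-V[:3,:3].T@V[:3,3]).round(3),V[:3,:3].round(3).tolist())
s=arm.sense(); print(s)
print(arm.grip_depth)
E
```

```text
scene 275.3018942614988 214.8204192250432 426.2862332558467 dict_keys(['fov_y', 'cx', 'cy', 'view']) [ 1.043 -0.468  0.822] [[0.733, 0.681, 0.003], [0.507, -0.543, -0.669], [-0.454, 0.492, -0.743]]
top 283.67829128483066 217.03327546555548 546.0946122138064 dict_keys(['fov_y', 'cx', 'cy', 'view']) [0.399 0.009 1.307] [[0.01, -1.0, 0.012], [-0.985, -0.012, -0.174], [0.174, -0.01, -0.985]]
{'t': 0.1, 'qpos': array([ 6.07541653e+01,  7.13016371e+00,  9.46249081e+01,  1.92288402e-04,
        7.83529101e+01, -4.73163003e+00]), 'joint_vel': array([ 0.01958861,  0.01093625, -0.203324  ,  0.00089683, -0.08685213,
        0.00692161]), 'joint_efforts': array([ 4.92252911e-04, -4.18876004e+01, -3.61097610e+01,  7.77078629e-02,
        4.61503398e-02, -6.77303888e-05]), 'eef_pos': array([0.26942934, 0.59089538, 0.21351933]), 'tcp_rot': array([-9.01075984e+01,  9.09489332e-03, -2.45142522e+01]), 'force': array([ 0.60529038, -0.72096853, -0.31773022]), 'moment': array([ 0.01089882,  0.02072546, -0.04940386]), 'gripper_width': 0.09468996461803432}
-0.0188
```

View pics/scene0.png

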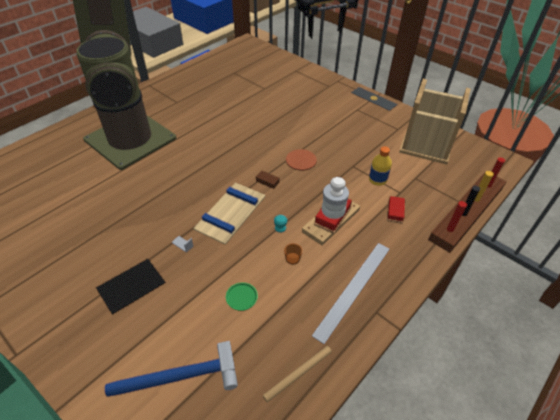

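View pics/top0.png

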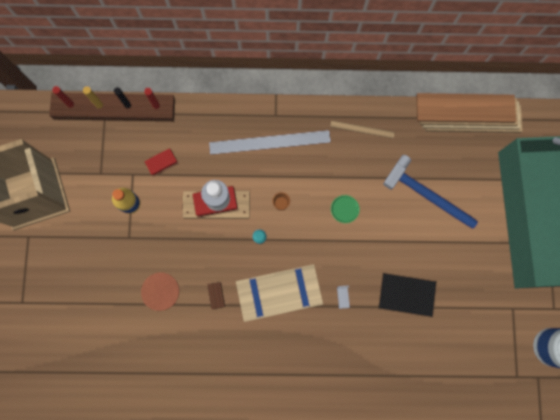

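Run:
```python
from h import *
T=cv2.imread("pics/top0.png"); S=cv2.imread("pics/scene0.png")
a=cv2.resize(T[160:260,170:300],None,fx=6,fy=6,interpolation=2); cv2.imwrite("pics/ct.png",a)
b=cv2.resize(S[170:250,290:365],None,fx=7,fy=7,interpolation=2); cv2.imwrite("pics/cs.png",b)
vv,uu=np.mgrid[:420,:560]
for n,I in(("top",T),("scene",S)):
    d=np.load(f"pics/{n}0.npy"); P=world(n,uu,vv,d)
    hsv=cv2.cvtColor(I,cv2.COLOR_BGR2HSV); H,Sx,Vx=cv2.split(hsv)
    ok=d>0
    R={"top":dict(dish=(325,190,365,228),coaster=(138,270,182,313),mat=(375,268,440,320),cradle=(232,262,326,322),stack=(180,175,253,222),bench=(380,330,420,360)),
     "scene":dict(dish=(222,280,262,313),coaster=(283,147,320,171),mat=(93,258,168,312),cradle=(192,182,268,243),stack=(300,175,362,242),bench=(140,190,170,210))}[n]
    M=dict(dish=(H>45)&(H<75)&(Sx>150),coaster=((H<9)|(H>172))&(Sx>125),mat=Vx<60,cradle=(H>100)&(H<130)&(Sx>100))
    for k,(x0,y0,x1,y1) in R.items():
        m=ok&(uu>=x0)&(uu<x1)&(vv>=y0)&(vv<y1)
        if k in M: m&=M[k]
        p=P[m]
        print(n,k,len(p),"z med",np.percentile(p[:,2],[5,50,95]).round(4))
        if k in M:
            if k=="cradle":
                nl,L,st,_=cv2.connectedComponentsWithStats(m.astype(np.uint8))
                for i in range(1,nl):
                    if st[i,4]>40:
                        q=P[L==i]; print("  rail",st[i,4],np.median(q[:,2]).round(4),cv2.minAreaRect(q[:,:2].astype(np.float32)*1000))
            else: print("  ",cv2.minAreaRect(p[:,:2].astype(np.float32)*1000),cv2.minEnclosingCircle(p[:,:2].astype(np.float32)*1000), p.mean(0).round(4))
        if k=="stack":
            hs=np.histogram(p[:,2],bins=np.arange(-.005,.17,.005)); print(hs[0])
            for nm,lo,hi in(("knob",.138,.16),("lid",.111,.121),("block",.045,.058),("board",.012,.024)):
                q=p[(p[:,2]>lo)&(p[:,2]<hi)]
                if len(q)>5: print("  ",nm,len(q),np.median(q[:,2]).round(4),cv2.minAreaRect(q[:,:2].astype(np.float32)*1000),q.mean(0).round(4))
```

```text
Traceback (most recent call last):
IndexError: index -1 is out of bounds for axis 0 with size 0
```

View pics/ct.png

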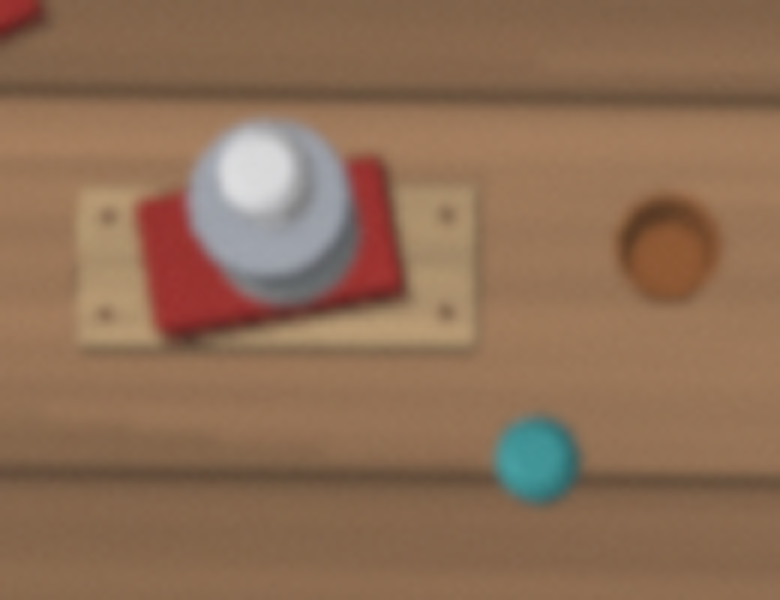

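View pics/cs.png

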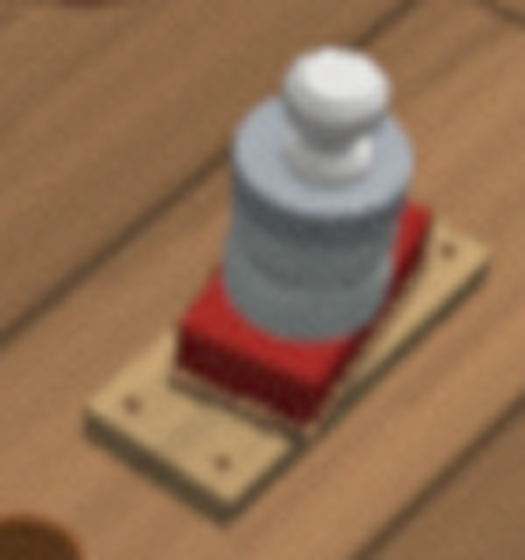

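The pictures show the stack: knob head at about (213,188) in top, lid centre about (215,193), red block about (215,200), board about (216,204). I'll find out which mask failed.

```bash
cat > seg.py <<'E'
from h import *
T=cv2.imread("pics/top0.png"); S=cv2.imread("pics/scene0.png")
vv,uu=np.mgrid[:420,:560]
for n,I in(("top",T),("scene",S)):
    d=np.load(f"pics/{n}0.npy"); P=world(n,uu,vv,d)
    print(n,"valid frac",(d>0).mean())
    hsv=cv2.cvtColor(I,cv2.COLOR_BGR2HSV); H,Sx,Vx=cv2.split(hsv)
    ok=d>0
    R={"top":dict(dish=(325,190,365,228),coaster=(138,270,182,313),mat=(375,268,440,320),cradle=(232,262,326,322),stack=(180,175,253,222),bench=(380,330,420,360)),
     "scene":dict(dish=(222,280,262,313),coaster=(283,147,320,171),mat=(93,258,168,312),cradle=(192,182,268,243),stack=(300,175,362,242),bench=(140,190,170,210))}[n]
    M=dict(dish=(H>45)&(H<80)&(Sx>150),coaster=((H<9)|(H>172))&(Sx>125),mat=Vx<60,cradle=(H>100)&(H<130)&(Sx>100))
    for k,(x0,y0,x1,y1) in R.items():
        r=(uu>=x0)&(uu<x1)&(vv>=y0)&(vv<y1)
        m=r&ok
        if k in M: m=m&M[k]
        p=P[m]
        print(n,k,len(p),"colour only",(r&M[k]).sum() if k in M else "", "hsv",np.median(hsv[r],0))
        if len(p)<10: continue
        print("  z",np.percentile(p[:,2],[5,50,95]).round(4))
        if k in M:
            if k=="cradle":
                nl,L,st,_=cv2.connectedComponentsWithStats(m.astype(np.uint8))
                for i in range(1,nl):
                    if st[i,4]>40:
                        q=P[L==i]; print("  rail",st[i,4],np.median(q[:,2]).round(4),cv2.minAreaRect(q[:,:2].astype(np.float32)*1000))
            else: print("  ",cv2.minAreaRect(p[:,:2].astype(np.float32)*1000),cv2.minEnclosingCircle(p[:,:2].astype(np.float32)*1000), p.mean(0).round(4))
        if k=="stack":
            print(np.histogram(p[:,2],bins=np.arange(-.005,.17,.005))[0])
            for nm,lo,hi in(("knob",.138,.16),("lid",.111,.121),("block",.045,.058),("board",.012,.024)):
                q=p[(p[:,2]>lo)&(p[:,2]<hi)]
                if len(q)>5: print("  ",nm,len(q),np.median(q[:,2]).round(4),cv2.minAreaRect(q[:,:2].astype(np.float32)*1000),q.mean(0).round(4))
E
python3 seg.py
```

```text
top valid frac 0.9959098639455782
top dish 0 colour only 0 hsv [ 17. 109. 145.]
top coaster 933 colour only 937 hsv [  9. 132. 149.]
  z [0.0007 0.005  0.0092]
   ((447.8619384765625, 285.65277099609375), (83.10381317138672, 82.61127471923828), 72.4050521850586) ((447.542724609375, 285.52935791015625), 42.93002700805664) [0.4476 0.2843 0.0049]
top mat 1789 colour only 1799 hsv [14. 29. 44.]
  z [-0.0022  0.0021  0.0065]
   ((446.1315002441406, -300.2826843261719), (126.74320220947266, 80.9537124633789), 81.69657135009766) ((447.16754150390625, -299.8082580566406), 73.17044067382812) [ 0.4459 -0.3002  0.0022]
top cradle 315 colour only 318 hsv [ 18.   79.  150.5]
  z [0.0142 0.0188 0.0236]
  rail 157 0.0185 ((460.2418212890625, -48.43756866455078), (82.326904296875, 10.622325897216797), 12.399282455444336)
  rail 158 0.0192 ((435.678955078125, 58.01371765136719), (82.7269287109375, 10.197321891784668), 12.798127174377441)
top stack 3410 colour only  hsv [ 14. 105. 154.]
  z [-0.0046  0.0155  0.1462]
[812 358  60 283 450  88  17  19  15  39 229 236  23  13  23   7   1  11
  10   3   8 
[... 2073 characters left out ...]
 41  205   50   25    1
    4   21   20   65   57    0]
   knob 166 0.1536 ((670.0839233398438, 145.12478637695312), (33.21733093261719, 30.823314666748047), 63.7859001159668) [0.6715 0.1421 0.1518]
   lid 256 0.1176 ((668.0774536132812, 145.310546875), (59.04005813598633, 55.39045715332031), 26.74107551574707) [0.6707 0.1407 0.1173]
   block 262 0.0531 ((663.9302978515625, 156.030029296875), (56.18555450439453, 103.79588317871094), 9.435807228088379) [0.6735 0.1306 0.0526]
   board 497 0.0196 ((660.8343505859375, 155.71728515625), (69.1256103515625, 160.24432373046875), 1.8994156122207642) [0.6693 0.1246 0.0193]
scene bench 597 colour only  hsv [ 14. 124. 131.]
  z [-0.0009  0.0019  0.0044]
```

Call:
apply_moves:
  moves:
    - [0, 0, 0, 0, 0, 0.121, 0]
    - [0, 0, 0, 0, 0, 0.121, 0]
    - [0, 0, 0, 0, 0, 0.121, 0]
    - [0, 0, 0, 0, 0, 0.121, 0]
    - [0, 0, 0, 0, 0, 0.121, 0]
    - [0, 0, 0, 0, 0, 0.121, 0]
    - [0, 0, 0, 0, 0, 0.121, 0]
    - [0, 0, 0, 0, 0, 0.121, 0]
    - [0, 0.042, 0, 0.026, 0, 0, 0]
    - [0, 0.042, 0, 0.026, 0, 0, 0]
    - [0, 0.042, 0, 0.026, 0, 0, 0]
    - [0, 0.042, 0, 0.026, 0, 0, 0]
    - [0, 0.042, 0, 0.026, 0, 0, 0]
    - [0, 0.042, 0, 0.026, 0, 0, 0]
    - [0, 0.042, 0, 0.026, 0, 0, 0]

```text
t: 1.98
eef_pos: [0.4926, 0.3164, 0.2044]
tcp_rot: [-90.7, -0.7, -81.4]
force: [0.5, 0.6, -0.2]
gripper_width: 0.095
```

```bash
cat >> h.py <<'E'
def to(x,y,z,yaw=None):
    s=arm.sense(); p=s["eef_pos"]; r=s["tcp_rot"]; a=np.radians(r[2]); d=np.array([x,y,z])-p
    print("t",round(s["t"],2),"p",p.round(4),"rot",r.round(2),"w",round(s["gripper_width"],4),"F",s["force"].round(1))
    dy=0 if yaw is None else np.radians(r[2]-yaw)
    print("tx %.4f ty %.4f tz %.4f ry %.4f"%(d[0]*np.cos(a)+d[1]*np.sin(a),-d[2],-d[0]*np.sin(a)+d[1]*np.cos(a),dy))
E
python3 -c "
from h import *
to(.667,.1475,.21,-80)"
```

```text
t 1.98 p [0.4926 0.3164 0.2044] rot [-90.7   -0.75 -81.45] w 0.095 F [ 0.5  0.6 -0.2]
tx 0.1930 ty -0.0056 tz 0.1473 ry -0.0253
```

```bash
cat >> h.py <<'E'
from scipy.spatial.transform import Rotation as Ro
def to(x,y,z,yaw):
    s=arm.sense(); p=s["eef_pos"]; r=s["tcp_rot"]; R=Ro.from_euler("xyz",r,degrees=True)
    print("t",round(s["t"],2),"p",p.round(4),"rot",r.round(2),"w",round(s["gripper_width"],4),"F",s["force"].round(1))
    print("shift",R.inv().apply(np.array([x,y,z])-p).round(4),"turn",(R.inv()*Ro.from_euler("xyz",[-90,0,yaw],degrees=True)).as_rotvec().round(4))
E
python3 -c "
from h import *
to(.667,.1475,.21,-80)"
```

```text
t 1.98 p [0.4926 0.3164 0.2044] rot [-90.7   -0.75 -81.45] w 0.095 F [ 0.5  0.6 -0.2]
shift [ 0.193  -0.0049  0.1473] turn [ 0.0124 -0.0254  0.0129]
```

Call:
apply_moves:
  moves:
    - [0, 0.039, -0.001, 0.029, 0.012, -0.025, 0.013]
    - [0, 0.039, -0.001, 0.029, 0, 0, 0]
    - [0, 0.039, -0.001, 0.029, 0, 0, 0]
    - [0, 0.039, -0.001, 0.029, 0, 0, 0]
    - [0, 0.037, -0.001, 0.031, 0, 0, 0]
    - [0, 0, 0, 0, 0, 0, 0]
    - [0, 0, 0, 0, 0, 0, 0]

```text
t: 2.85
eef_pos: [0.6743, 0.1414, 0.2046]
tcp_rot: [-90.4, 0.1, -80.3]
force: [0.3, -0.2, 0.6]
gripper_width: 0.0952
```

```bash
python3 -c "
from h import *
to(.667,.1475,.125,-80)
a,_=grab('scene','s1');b,_=grab('top','t1')
I=np.hstack([cv2.resize(a[90:240,270:400],(520,600)),cv2.resize(b[150:250,175:245],(280,400)).repeat(1,0) if 0 else cv2.resize(b[140:290,170:240],(280,600))])
cv2.imwrite('pics/v1.png',I[:,:,::-1])"
```

```text
t 2.85 p [0.6743 0.1414 0.2046] rot [-9.039e+01  5.000e-02 -8.026e+01] w 0.0952 F [ 0.3 -0.2  0.6]
shift [-0.0071  0.0796 -0.0056] turn [ 0.0068 -0.0044 -0.0009]
```

View pics/v1.png

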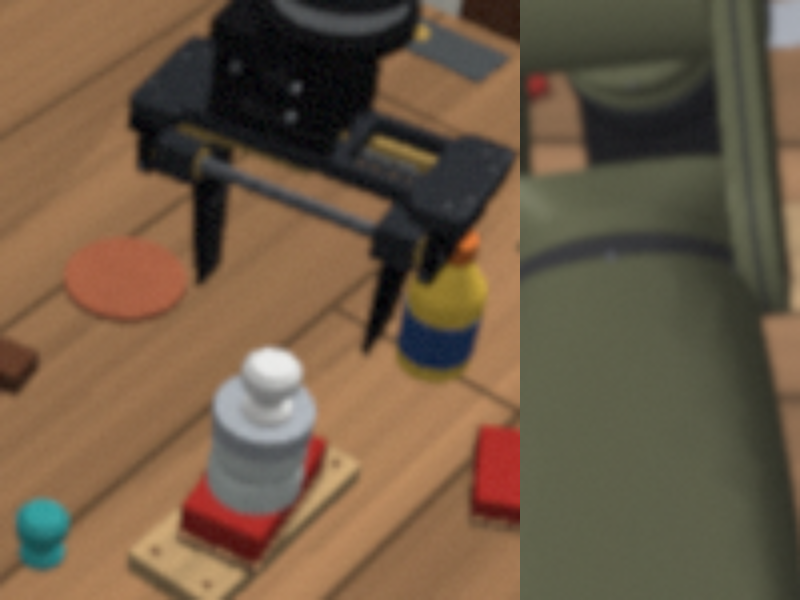

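The scene crop shows fingertips at about (320.5,160.5) and (362,178), and the knob below. I'll use the tips to check the scene camera's bias.

```bash
python3 -c "
from h import *
s=arm.sense();R=Ro.from_euler('xyz',s['tcp_rot'],degrees=True)
c,V,f=cal('scene')
for dz in(-.0535,0,.0535):
  p=s['eef_pos']+R.apply([0,0,dz]); q=V[:3,:3]@p+V[:3,3]; print(p.round(4),'px',(q[:2]/q[2]*f+[c['cx'],c['cy']]).round(1),'d',q[2].round(4))
d=np.load('pics/s1.npy')
for u,v in((321,159),(362,176),(321,156),(363,173),(322,150)): print(u,v,d[v,u].round(4),world('scene',u,v,d[v,u]).round(4))
"
```

```text
[0.6213 0.1328 0.2051] px [319.6 157.3] d 0.9449
[0.674  0.1419 0.2048] px [341.1 166.3] d 0.9257
[0.7267 0.151  0.2044] px [363.6 175.6] d 0.9065
321 159 0.9345 [0.63   0.1264 0.2094]
362 176 0.8932 [0.7293 0.1392 0.2129]
321 156 0.9247 [0.6311 0.1237 0.2202]
363 173 0.8857 [0.7303 0.1389 0.2222]
322 150 0.915 [0.6304 0.1259 0.2351]
```

Call:
apply_moves:
  moves:
    - [0, -0.006, 0, -0.005, 0.007, -0.004, 0]
    - [0, 0, 0.015, 0, 0, 0, 0]
    - [0, 0, 0.015, 0, 0, 0, 0]
    - [0, 0, 0, 0, 0, 0, 0]
    - [0, 0, 0, 0, 0, 0, 0]

```text
t: 3.58
eef_pos: [0.6651, 0.15, 0.172]
tcp_rot: [-90.0, 0.1, -79.7]
force: [1.2, 1.0, -0.2]
gripper_width: 0.0952
```

```bash
python3 -c "
from h import *
to(.667,.1475,.125,-80)"
```

```text
t 3.58 p [0.6651 0.15   0.172 ] rot [-9.004e+01  6.000e-02 -7.972e+01] w 0.0952 F [ 1.2  1.  -0.2]
shift [0.0029 0.047  0.0015] turn [ 0.0007  0.0048 -0.001 ]
```

Call:
apply_moves:
  moves:
    - [0, 0.002, 0.012, 0.001, 0, 0, 0]
    - [0, 0, 0.012, 0, 0, 0, 0]
    - [0, 0, 0.012, 0, 0, 0, 0]
    - [0, 0, 0.008, 0, 0, 0, 0]
    - [0, 0, 0, 0, 0, 0, 0]
    - [0, 0, 0, 0, 0, 0, 0]

```text
t: 4.32
eef_pos: [0.6667, 0.1477, 0.1245]
tcp_rot: [-90.1, 0.1, -79.8]
force: [0.2, 0.5, -0.8]
gripper_width: 0.095
```

```bash
python3 -c "
from h import *
to(.667,.1475,.125,-80)"
```

```text
t 4.33 p [0.6667 0.1477 0.1245] rot [-9.005e+01  5.000e-02 -7.976e+01] w 0.095 F [ 0.2  0.5 -0.8]
shift [ 0.0003 -0.0005  0.0002] turn [ 0.001   0.0042 -0.0009]
```

Call:
apply_moves:
  moves:
    - [0.4, 0, 0, 0, 0, 0, 0]
    - [0.5, 0, 0, 0, 0, 0, 0]
    - [0.58, 0, 0, 0, 0, 0, 0]
    - [0.75, 0, 0, 0, 0, 0, 0]
    - [1, 0, 0, 0, 0, 0, 0]
    - [1, 0, 0, 0, 0, 0, 0]
    - [1, 0, 0, 0, 0, 0, 0]

```text
t: 5.2
eef_pos: [0.6676, 0.1479, 0.1264]
tcp_rot: [-89.9, 0.0, -79.8]
force: [-0.8, -0.0, 0.0]
gripper_width: 0.0326
```

```bash
python3 -c "
from h import *
to(.6510,-.1545,.19,-80)"
```

```text
t 5.2 p [0.6676 0.1479 0.1264] rot [-8.989e+01  5.000e-02 -7.975e+01] w 0.0326 F [-0.8 -0.   0. ]
shift [ 0.2946 -0.064  -0.07  ] turn [-0.0018  0.0043 -0.0008]
```

Call:
apply_moves:
  moves:
    - [1, 0, -0.005, 0, 0, 0, 0]
    - [1, 0, -0.01, 0, 0, 0, 0]
    - [1, 0, -0.02, 0, 0, 0, 0]
    - [1, 0, -0.02, 0, 0, 0, 0]
    - [1, 0.02, -0.005, -0.005, 0, 0, 0]
    - [1, 0.035, 0, -0.008, 0, 0, 0]
    - [1, 0.035, 0, -0.008, 0, 0, 0]
    - [1, 0.035, 0, -0.008, 0, 0, 0]
    - [1, 0.035, 0, -0.008, 0, 0, 0]
    - [1, 0.035, 0, -0.008, 0, 0, 0]
    - [1, 0.035, 0, -0.008, 0, 0, 0]
    - [1, 0.03, 0, -0.008, 0, 0, 0]
    - [1, 0.018, 0, -0.004, 0, 0, 0]
    - [1, 0, 0, 0, 0, 0, 0]
    - [1, 0, 0, 0, 0, 0, 0]

```text
t: 7.08
eef_pos: [0.65, -0.1562, 0.1962]
tcp_rot: [-89.6, -0.2, -80.0]
force: [-0.6, -1.0, -0.6]
gripper_width: 0.0326
```

```bash
python3 -c "
from h import *
a,_=grab('scene','s2')
cv2.imwrite('pics/v2.png',cv2.resize(a[200:330,190:330],(700,650))[:600,:,::-1])
to(.6510,-.1545,.0144,-80)"
```

```text
t 7.12 p [ 0.6501 -0.156   0.1962] rot [-89.64  -0.2  -79.96] w 0.0329 F [-0.  -0.1 -0.1]
shift [-0.002   0.1818  0.    ] turn [-0.0062  0.0008  0.0034]
```

View pics/v2.png

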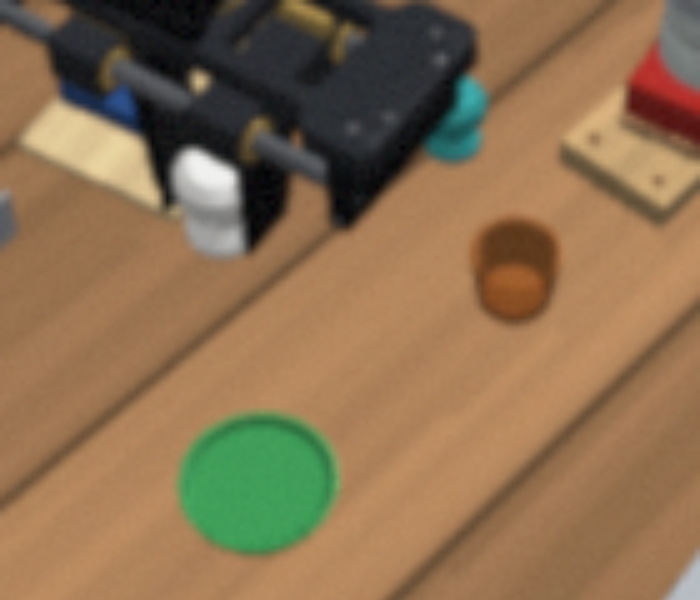

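The knob is held upright at about (232,240) in the scene picture, with the dish at (242,296). I'll descend now.

Call:
apply_moves:
  moves:
    - [1, -0.002, 0.025, 0, -0.006, 0, 0.003]
    - [1, 0, 0.03, 0, 0, 0, 0]
    - [1, 0, 0.03, 0, 0, 0, 0]
    - [1, 0, 0.03, 0, 0, 0, 0]
    - [1, 0, 0.03, 0, 0, 0, 0]
    - [1, 0, 0.012, 0, 0, 0, 0]
    - [1, 0, 0, 0, 0, 0, 0]
    - [1, 0, 0, 0, 0, 0, 0]

```text
t: 8.12
eef_pos: [0.6468, -0.1451, 0.025]
tcp_rot: [-90.5, 0.3, -79.4]
force: [0.1, -1.3, -0.7]
gripper_width: 0.0325
```

```bash
python3 -c "
from h import *
to(.6510,-.1545,.0144,-80)
a,_=grab('scene','s3')
cv2.imwrite('pics/v3.png',cv2.resize(a[230:330,190:310],(720,600))[:,:,::-1])"
```

```text
t 8.12 p [ 0.6468 -0.1451  0.025 ] rot [-90.46   0.29 -79.42] w 0.0325 F [ 0.1 -1.3 -0.7]
shift [0.0101 0.0105 0.0025] turn [ 0.008   0.0102 -0.005 ]
```

View pics/v3.png

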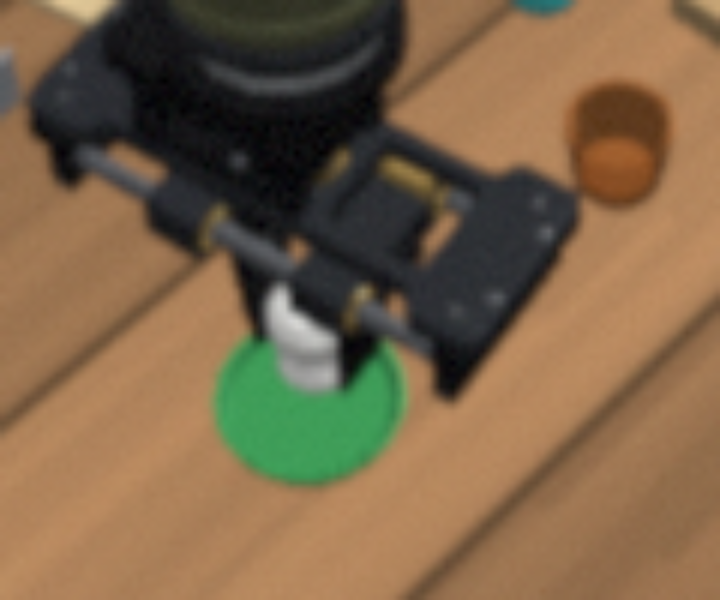

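The knob hangs above the dish, which is centred near (242,296); the tool has drifted 10 mm in y. I'll correct that and ease down.

Call:
apply_moves:
  moves:
    - [1, 0.004, 0, 0.001, 0.008, 0.01, -0.005]
    - [1, 0.004, 0, 0.001, 0, 0, 0]
    - [1, 0, 0.003, 0, 0, 0, 0]
    - [1, 0, 0.002, 0, 0, 0, 0]
    - [1, 0, 0, 0, 0, 0, 0]
    - [1, 0, 0, 0, 0, 0, 0]

```text
t: 8.93
eef_pos: [0.6527, -0.1543, 0.0233]
tcp_rot: [-89.7, -0.2, -80.1]
force: [-0.8, -1.0, -0.3]
gripper_width: 0.0328
```

```bash
python3 -c "
from h import *
to(.6510,-.1545,.0144,-80)"
```

```text
t 8.93 p [ 0.6527 -0.1543  0.0233] rot [-89.66  -0.18 -80.07] w 0.0328 F [-0.8 -1.  -0.3]
shift [-0.0001  0.0089 -0.0018] turn [-0.006  -0.0012  0.0031]
```

Call:
apply_moves:
  moves:
    - [1, 0, 0.003, 0, -0.006, 0, 0.003]
    - [1, 0, 0.003, 0, 0, 0, 0]
    - [1, 0, 0.001, 0, 0, 0, 0]

```text
t: 9.3
eef_pos: [0.6527, -0.1541, 0.0157]
tcp_rot: [-90.0, 0.0, -80.1]
force: [-1.1, 0.0, -0.8]
gripper_width: 0.0329
```

```bash
python3 -c "
from h import *
to(.6510,-.1545,.0144,-80)"
```

```text
t 9.3 p [ 0.6527 -0.1541  0.0157] rot [-9.004e+01  1.000e-02 -8.006e+01] w 0.0329 F [-1.1  0.  -0.8]
shift [ 0.0001  0.0013 -0.0017] turn [ 0.0006 -0.001  -0.0002]
```

Call:
apply_moves:
  moves:
    - [1, 0, 0.001, 0, 0, 0, 0]
    - [1, 0, 0.001, 0, 0, 0, 0]

```text
t: 9.55
eef_pos: [0.6527, -0.1542, 0.0144]
tcp_rot: [-90.1, 0.0, -80.0]
force: [-3.4, 0.9, 7.0]
gripper_width: 0.0326
```

Call:
apply_moves:
  moves:
    - [1, 0, 0.001, 0, 0, 0, 0]
    - [1, 0, 0.001, 0, 0, 0, 0]

```text
t: 9.8
eef_pos: [0.6527, -0.1542, 0.0144]
tcp_rot: [-90.1, 0.0, -80.0]
force: [-3.5, 1.1, 4.7]
gripper_width: 0.0328
```

Contact came at 0.0144, as predicted. I'll release, rise, and look.

Call:
apply_moves:
  moves:
    - [0.6, 0, 0, 0, 0, 0, 0]
    - [0.4, 0, 0, 0, 0, 0, 0]
    - [0, 0, 0, 0, 0, 0, 0]
    - [0, 0, -0.005, 0, 0, 0, 0]
    - [0, 0, -0.02, 0, 0, 0, 0]
    - [0, 0, -0.04, 0, 0, 0, 0]
    - [0, 0, -0.04, 0, 0, 0, 0]
    - [0, 0, -0.03, 0, 0, 0, 0]
    - [0, -0.03, 0, 0.003, 0, 0, 0]
    - [0, -0.035, 0, 0.003, 0, 0, 0]
    - [0, -0.035, 0, 0.003, 0, 0, 0]
    - [0, -0.035, 0, 0.003, 0, 0, 0]
    - [0, -0.035, 0, 0.003, 0, 0, 0]
    - [0, -0.035, 0, 0.003, 0, 0, 0]
    - [0, 0, 0, 0, 0, 0, 0]
    - [0, 0, 0, 0, 0, 0, 0]

```text
t: 11.8
eef_pos: [0.6402, 0.055, 0.1748]
tcp_rot: [-88.8, -0.4, -80.1]
force: [0.3, 0.4, -0.2]
gripper_width: 0.0954
```

```bash
python3 -c "
from h import *
to(.665,.149,.14,-80)
a,_=grab('scene','s4');b,_=grab('top','t4')
I=np.hstack([cv2.resize(a[270:330,210:270],(400,400)),cv2.resize(b[180:240,315:375],(400,400))])
cv2.imwrite('pics/v4.png',I[:,:,::-1])
vv,uu=np.mgrid[:420,:560]
for n,bx in (('scene',(310,175,350,215)),('top',(195,175,235,215))):
  d=np.load('pics/%s4.npy'%n[0]);P=world(n,uu,vv,d);q=P[bx[1]:bx[3],bx[0]:bx[2]].reshape(-1,3);q=q[(q[:,2]>.108)&(q[:,2]<.124)]
  if len(q)>30: print(n,len(q),np.median(q[:,2]),cv2.minEnclosingCircle(q[:,:2].astype(np.float32)*1000),cv2.minAreaRect(q[:,:2].astype(np.float32)*1000))
"
```

```text
t 11.8 p [0.6402 0.055  0.1748] rot [-88.75  -0.42 -80.15] w 0.0954 F [ 0.3  0.4 -0.2]
shift [-0.0886  0.0351  0.0398] turn [-0.0217 -0.0025  0.0074]
scene 351 0.1176378982692261 ((667.57568359375, 149.54248046875), 30.425546646118164) ((671.49560546875, 151.07606506347656), (48.364952087402344, 60.126834869384766), 19.33847999572754)
top 140 0.1145655266447844 ((662.1651611328125, 151.8850860595703), 30.118999481201172) ((656.63818359375, 153.10833740234375), (58.87221145629883, 43.97100830078125), 73.246337890625)
```

View pics/v4.png

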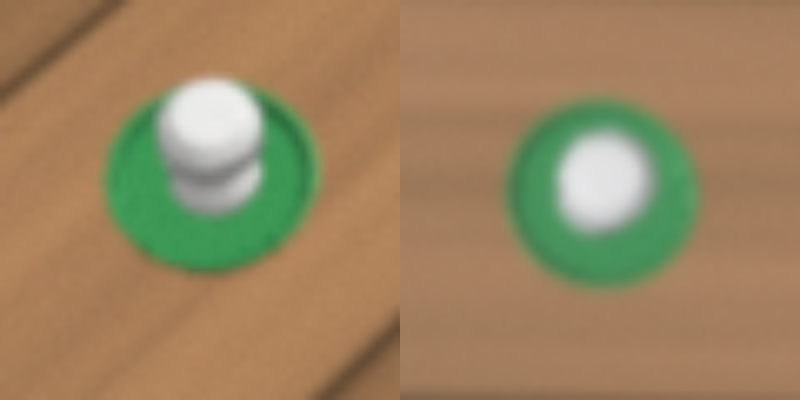

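The knob stands centred and upright in the dish. Next is the tin, at about (0.665, 0.1505).

Call:
apply_moves:
  moves:
    - [0, -0.02, 0, 0.009, -0.022, -0.002, 0.007]
    - [0, -0.025, 0.003, 0.011, 0, 0, 0]
    - [0, -0.025, 0.007, 0.011, 0, 0, 0]
    - [0, -0.016, 0.01, 0.008, 0, 0, 0]
    - [0, 0, 0.008, 0, 0, 0, 0]
    - [0, 0, 0, 0, 0, 0, 0]

```text
t: 12.65
eef_pos: [0.6664, 0.148, 0.1446]
tcp_rot: [-90.3, 0.0, -80.4]
force: [-0.2, -0.5, -0.2]
gripper_width: 0.095
```

```bash
python3 -c "
from h import *
to(.665,.1505,.0885,-80)"
```

```text
t 12.65 p [0.6664 0.148  0.1446] rot [-9.026e+01  5.000e-02 -8.036e+01] w 0.095 F [-0.2 -0.5 -0.2]
shift [-0.0027  0.0561 -0.0007] turn [ 0.0046 -0.0064 -0.0009]
```

Call:
apply_moves:
  moves:
    - [0, -0.002, 0.006, -0.001, 0.004, -0.006, 0]
    - [0, 0, 0.012, 0, 0, 0, 0]
    - [0, 0, 0.012, 0, 0, 0, 0]
    - [0, 0, 0.012, 0, 0, 0, 0]
    - [0, 0, 0.009, 0, 0, 0, 0]
    - [0, 0, 0.004, 0, 0, 0, 0]
    - [0, 0, 0, 0, 0, 0, 0]

```text
t: 13.52
eef_pos: [0.6644, 0.1477, 0.0853]
tcp_rot: [-90.1, 0.0, -80.1]
force: [-0.0, 0.2, 0.4]
gripper_width: 0.0953
```

```bash
python3 -c "
from h import *
to(.665,.1505,.0885,-80)"
```

```text
t 13.53 p [0.6644 0.1477 0.0853] rot [-9.009e+01  3.000e-02 -8.015e+01] w 0.0953 F [-0.   0.2  0.4]
shift [-0.0027 -0.0032  0.0011] turn [ 0.0015 -0.0026 -0.0005]
```

Call:
apply_moves:
  moves:
    - [0, -0.003, -0.003, 0.001, 0, 0, 0]
    - [0, 0, 0, 0, 0, 0, 0]
    - [0.25, 0, 0, 0, 0, 0, 0]
    - [0.35, 0, 0, 0, 0, 0, 0]
    - [0.5, 0, 0, 0, 0, 0, 0]
    - [1, 0, 0, 0, 0, 0, 0]
    - [1, 0, 0, 0, 0, 0, 0]
    - [1, 0, 0, 0, 0, 0, 0]
    - [1, 0, 0, 0, 0, 0, 0]

```text
t: 14.65
eef_pos: [0.6657, 0.1513, 0.0906]
tcp_rot: [-90.0, 0.0, -80.1]
force: [-0.1, 0.0, 0.7]
gripper_width: 0.0595
```

```bash
python3 -c "
from h import *
to(.450,.283,.10,-80)"
```

```text
t 14.65 p [0.6657 0.1513 0.0906] rot [-8.996e+01  3.000e-02 -8.014e+01] w 0.0595 F [-0.1  0.   0.7]
shift [-0.1667 -0.0095 -0.19  ] turn [-0.0008 -0.0024 -0.0006]
```

Call:
apply_moves:
  moves:
    - [1, 0, -0.005, 0, 0, 0, 0]
    - [1, 0, -0.01, 0, 0, 0, 0]
    - [1, 0, -0.015, 0, 0, 0, 0]
    - [1, 0, -0.015, 0, 0, 0, 0]
    - [1, -0.015, 0, -0.017, 0, 0, 0]
    - [1, -0.022, 0, -0.025, 0, 0, 0]
    - [1, -0.022, 0, -0.025, 0, 0, 0]
    - [1, -0.022, 0, -0.025, 0, 0, 0]
    - [1, -0.022, 0, -0.025, 0, 0, 0]
    - [1, -0.022, 0, -0.025, 0, 0, 0]
    - [1, -0.022, 0, -0.025, 0, 0, 0]
    - [1, -0.01, 0, -0.011, 0, 0, 0]
    - [1, 0, 0, 0, 0, 0, 0]
    - [1, 0, 0, 0, 0, 0, 0]

```text
t: 16.4
eef_pos: [0.4634, 0.2797, 0.1506]
tcp_rot: [-88.9, 0.2, -80.2]
force: [0.2, 0.1, -1.4]
gripper_width: 0.0595
```

```bash
python3 -c "
from h import *
to(.450,.283,.045,-80)"
```

```text
t 16.4 p [0.4634 0.2797 0.1506] rot [-88.94   0.16 -80.24] w 0.0595 F [ 0.2  0.1 -1.4]
shift [-0.0053  0.1054 -0.0146] turn [-0.0185 -0.0041 -0.0028]
```

Call:
apply_moves:
  moves:
    - [1, -0.003, 0, -0.008, -0.018, -0.004, -0.003]
    - [1, -0.002, 0.008, -0.005, 0, 0, 0]
    - [1, 0, 0.02, 0, 0, 0, 0]
    - [1, 0, 0.02, 0, 0, 0, 0]
    - [1, 0, 0.02, 0, 0, 0, 0]
    - [1, 0, 0.01, 0, 0, 0, 0]
    - [1, 0, 0, 0, 0, 0, 0]
    - [1, 0, 0, 0, 0, 0, 0]

```text
t: 17.4
eef_pos: [0.4485, 0.2799, 0.064]
tcp_rot: [-90.3, -0.2, -80.2]
force: [0.3, 0.2, -1.8]
gripper_width: 0.0596
```

```bash
python3 -c "
from h import *
to(.450,.283,.045,-80)"
```

```text
t 17.4 p [0.4485 0.2799 0.064 ] rot [-90.33  -0.15 -80.17] w 0.0596 F [ 0.3  0.2 -1.8]
shift [-0.0029  0.019   0.0021] turn [ 0.0058 -0.0029  0.0027]
```

Call:
apply_moves:
  moves:
    - [1, -0.002, 0.004, 0.001, 0.006, -0.003, 0.003]
    - [1, 0, 0.005, 0, 0, 0, 0]
    - [1, 0, 0.004, 0, 0, 0, 0]
    - [1, 0, 0.002, 0, 0, 0, 0]

```text
t: 17.9
eef_pos: [0.4506, 0.2829, 0.0501]
tcp_rot: [-89.7, 0.1, -80.0]
force: [-0.7, 0.3, -2.0]
gripper_width: 0.0594
```

Call:
apply_moves:
  moves:
    - [1, 0, 0.001, 0, 0, 0, 0]
    - [1, 0, 0.001, 0, 0, 0, 0]

```text
t: 18.15
eef_pos: [0.4507, 0.283, 0.048]
tcp_rot: [-89.7, 0.1, -80.0]
force: [-0.1, 0.2, -1.6]
gripper_width: 0.0597
```

Call:
apply_moves:
  moves:
    - [1, 0, 0.001, 0, -0.004, 0, 0]
    - [1, 0, 0.001, 0, 0, 0, 0]

```text
t: 18.4
eef_pos: [0.4508, 0.283, 0.046]
tcp_rot: [-90.0, 0.1, -80.0]
force: [0.1, 0.1, -1.2]
gripper_width: 0.0596
```

Call:
apply_moves:
  moves:
    - [1, 0, 0.001, 0, 0, 0, 0]
    - [1, 0, 0.001, 0, 0, 0, 0]

```text
t: 18.65
eef_pos: [0.4509, 0.2831, 0.0445]
tcp_rot: [-90.0, 0.1, -80.0]
force: [-3.3, -1.1, 6.2]
gripper_width: 0.0593
```

Contact with 6 N; releasing the tin.

Call:
apply_moves:
  moves:
    - [0.3, 0, 0, 0, 0, 0, 0]
    - [0.15, 0, 0, 0, 0, 0, 0]
    - [0, 0, 0, 0, 0, 0, 0]
    - [0, 0, -0.005, 0, 0, 0, 0]
    - [0, 0, -0.02, 0, 0, 0, 0]
    - [0, 0, -0.03, 0, 0, 0, 0]
    - [0, 0, -0.03, 0, 0, 0, 0]
    - [0, 0, -0.01, 0, 0, 0, 0]
    - [0, 0, 0, 0, 0, 0, 0]

```text
t: 19.77
eef_pos: [0.4513, 0.283, 0.1432]
tcp_rot: [-89.9, 0.1, -80.0]
force: [0.2, -0.9, -0.5]
gripper_width: 0.0949
```

```bash
cat > m.py <<'E'
from h import *
import sys
k=sys.argv[1]
a,_=grab('scene','s'+k);b,_=grab('top','t'+k)
def crop(I,x0,y0,x1,y1): return cv2.resize(I[y0:y1,x0:x1],(400,400))
vv,uu=np.mgrid[:420,:560]
for n,I,bx in (('scene',a,(300,170,365,245)),('top',b,(178,170,256,225))):
  d=np.load('pics/%s%s.npy'%(n[0],k));P=world(n,uu,vv,d)
  H,S,V=cv2.split(cv2.cvtColor(I,cv2.COLOR_RGB2HSV))
  sl=np.s_[bx[1]:bx[3],bx[0]:bx[2]]
  p=P[sl].reshape(-1,3); red=(((H<6)|(H>172))&(S>150))[sl].ravel()
  for nm,m in(("block",red&(p[:,2]>.044)),("board",(p[:,2]>.011)&(p[:,2]<.025)&~red)):
    q=p[m]
    if len(q)>30: print(n,nm,len(q),np.median(q[:,2]).round(4),cv2.minAreaRect(q[:,:2].astype(np.float32)*1000))
cv2.imwrite('pics/v%s.png'%k,np.hstack([crop(a,280,110,370,240),crop(b,130,170,260,320)])[:,:,::-1])
E
python3 m.py 5; python3 -c "
from h import *
to(.661,.1576,.10,-79)"
```

```text
scene block 696 0.0535 ((823.7581787109375, -142.17718505859375), (74.5787582397461, 781.4891967773438), 28.458383560180664)
scene board 529 0.0196 ((662.1055908203125, 156.46136474609375), (70.80255126953125, 162.04266357421875), 0.7555739879608154)
top block 923 0.0505 ((534.8997192382812, 112.60367584228516), (327.0830993652344, 99.48287963867188), 20.384733200073242)
top board 808 0.0167 ((656.0305786132812, 158.65707397460938), (69.9354019165039, 159.84449768066406), 2.2382638454437256)
t 19.88 p [0.4506 0.2827 0.1418] rot [-9.001e+01  9.000e-02 -7.998e+01] w 0.0949 F [-0.2 -0.6 -0.2]
shift [0.1599 0.0416 0.1854] turn [ 0.0002 -0.0171 -0.0016]
```

View pics/v5.png

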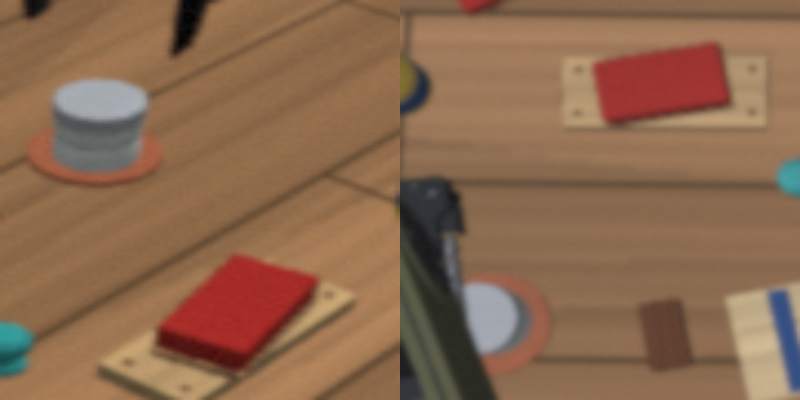

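The tin stands upright and well inside the coaster. I'll refit the block without the depth outliers.

Run:
```python
from h import *
vv,uu=np.mgrid[:420,:560]
for n,bx in (('scene',(300,170,365,245)),('top',(178,170,256,225))):
  I=cv2.imread('pics/%s5.png'%n[0]); d=np.load('pics/%s5.npy'%n[0]);P=world(n,uu,vv,d)
  H,S,V=cv2.split(cv2.cvtColor(I,cv2.COLOR_BGR2HSV)); sl=np.s_[bx[1]:bx[3],bx[0]:bx[2]]
  p=P[sl].reshape(-1,3); red=(((H<6)|(H>172))&(S>120))[sl].ravel()
  q=p[red&(p[:,2]>.046)&(p[:,2]<.058)&(abs(p[:,0]-.66)<.08)&(abs(p[:,1]-.157)<.08)]
  print(n,len(q),np.median(q,0).round(4),cv2.minAreaRect(q[:,:2].astype(np.float32)*1000))
```

```text
scene 679 [0.6657 0.1507 0.0536] ((662.9434814453125, 154.72784423828125), (55.84817123413086, 97.87468719482422), 11.570591926574707)
top 909 [0.6571 0.158  0.0506] ((658.1220703125, 158.48858642578125), (56.098915100097656, 96.01435852050781), 11.594300270080566)
```

Call:
apply_moves:
  moves:
    - [0, 0.012, 0, 0.014, 0, -0.028, 0]
    - [0, 0.022, 0.002, 0.028, 0, 0, 0]
    - [0, 0.022, 0.005, 0.028, 0, 0, 0]
    - [0, 0.022, 0.005, 0.028, 0, 0, 0]
    - [0, 0.022, 0.005, 0.028, 0, 0, 0]
    - [0, 0.022, 0.005, 0.028, 0, 0, 0]
    - [0, 0.015, 0.005, 0.018, 0, 0, 0]
    - [0, 0, 0.005, 0, 0, 0, 0]
    - [0, 0, 0, 0, 0, 0, 0]

```text
t: 21.0
eef_pos: [0.6429, 0.1781, 0.0899]
tcp_rot: [-91.5, 0.0, -78.2]
force: [0.5, 0.3, 0.0]
gripper_width: 0.0949
```

```bash
python3 -c "
from h import *
to(.6605,.1566,.0235,-78.4)"
```

```text
t 21.0 p [0.6429 0.1781 0.0899] rot [-9.148e+01  5.000e-02 -7.825e+01] w 0.0949 F [0.5 0.3 0. ]
shift [0.0247 0.066  0.0145] turn [ 0.0258  0.0027 -0.0008]
```

Call:
apply_moves:
  moves:
    - [0, 0.013, 0, 0.007, 0.026, 0.003, 0]
    - [0, 0.008, 0.003, 0.004, 0, 0, 0]
    - [0, 0, 0.006, 0, 0, 0, 0]
    - [0, 0, 0.006, 0, 0, 0, 0]
    - [0, 0, 0, 0, 0, 0, 0]
    - [0, 0, 0, 0, 0, 0, 0]

```text
t: 21.75
eef_pos: [0.6572, 0.1599, 0.0739]
tcp_rot: [-89.9, 0.1, -78.3]
force: [0.5, -0.5, 0.4]
gripper_width: 0.0949
```

```bash
python3 -c "
from h import *
to(.6605,.1566,.0235,-78.4)"
```

```text
t 21.75 p [0.6572 0.1599 0.0739] rot [-8.990e+01  6.000e-02 -7.832e+01] w 0.0949 F [ 0.5 -0.5  0.4]
shift [0.0039 0.0504 0.0025] turn [-0.0017  0.0014 -0.001 ]
```

Call:
apply_moves:
  moves:
    - [0, 0.004, 0.006, 0.002, 0, 0, 0]
    - [0, 0, 0.01, 0, 0, 0, 0]
    - [0, 0, 0.012, 0, 0, 0, 0]
    - [0, 0, 0.01, 0, 0, 0, 0]
    - [0, 0, 0.006, 0, 0, 0, 0]
    - [0, 0, 0, 0, 0, 0, 0]
    - [0, 0, 0, 0, 0, 0, 0]

```text
t: 22.62
eef_pos: [0.6596, 0.1564, 0.0259]
tcp_rot: [-90.0, 0.1, -78.3]
force: [0.4, -0.2, -0.2]
gripper_width: 0.095
```

```bash
python3 -c "
from h import *
to(.6605,.1566,.0255,-78.4)"
```

```text
t 22.62 p [0.6596 0.1564 0.0259] rot [-8.998e+01  7.000e-02 -7.830e+01] w 0.095 F [ 0.4 -0.2 -0.2]
shift [-0.      0.0004  0.0009] turn [-0.0003  0.0018 -0.0011]
```

Call:
apply_moves:
  moves:
    - [0.25, 0, 0, 0, 0, 0, 0]
    - [0.37, 0, 0, 0, 0, 0, 0]
    - [0.5, 0, 0, 0, 0, 0, 0]
    - [1, 0, 0, 0, 0, 0, 0]
    - [1, 0, 0, 0, 0, 0, 0]
    - [1, 0, 0, 0, 0, 0, 0]
    - [1, 0, -0.003, 0, 0, 0, 0]
    - [1, 0, -0.01, 0, 0, 0, 0]
    - [1, 0, -0.02, 0, 0, 0, 0]
    - [1, 0, -0.03, 0, 0, 0, 0]
    - [1, 0, -0.02, 0, 0, 0, 0]
    - [1, 0, 0, 0, 0, 0, 0]

```text
t: 24.12
eef_pos: [0.6608, 0.1565, 0.1168]
tcp_rot: [-89.7, 0.1, -78.3]
force: [-0.0, 1.4, -1.2]
gripper_width: 0.056
```

```bash
python3 -c "
from h import *
to(.4487,-.302,.11,-98)"
```

```text
t 24.12 p [0.6608 0.1565 0.1168] rot [-8.974e+01  6.000e-02 -7.829e+01] w 0.056 F [-0.   1.4 -1.2]
shift [ 0.406   0.005  -0.3007] turn [-0.0043  0.3439 -0.0018]
```

Call:
apply_moves:
  moves:
    - [1, 0.015, 0, -0.011, 0, 0, 0]
    - [1, 0.029, 0, -0.0215, 0, 0, 0]
    - [1, 0.031, 0, -0.023, 0, 0, 0]
    - [1, 0.031, 0, -0.023, 0, 0, 0]
    - [1, 0.031, 0, -0.023, 0, 0, 0]
    - [1, 0.031, 0, -0.023, 0, 0, 0]
    - [1, 0.031, 0, -0.023, 0, 0, 0]
    - [1, 0.031, 0, -0.023, 0, 0, 0]
    - [1, 0.031, 0, -0.023, 0, 0, 0]
    - [1, 0.031, 0, -0.023, 0, 0, 0]
    - [1, 0.031, 0, -0.023, 0, 0, 0]
    - [1, 0.031, 0, -0.023, 0, 0, 0]
    - [1, 0.02, 0, -0.015, 0, 0, 0]
    - [1, 0, 0, 0, 0, 0.1, 0]
    - [1, 0, 0, 0, 0, 0.12, 0]
    - [1, 0, 0, 0, 0, 0.1, 0]
    - [1, 0, 0, 0, 0, 0, 0]
    - [1, 0, 0, 0, 0, 0, 0]

```text
t: 26.38
eef_pos: [0.4288, -0.2839, 0.0922]
tcp_rot: [-92.2, 0.4, -97.6]
force: [0.6, 0.0, -2.2]
gripper_width: 0.0563
```

```bash
python3 -c "
from h import *
to(.4487,-.302,.0119,-98)"
```

```text
t 26.38 p [ 0.4288 -0.2839  0.0922] rot [-92.21   0.43 -97.56] w 0.0563 F [ 0.6  0.  -2.2]
shift [0.0159 0.0792 0.0252] turn [ 0.0386  0.0078 -0.0074]
```

Call:
apply_moves:
  moves:
    - [1, 0.008, 0, 0.013, 0.038, 0.008, -0.007]
    - [1, 0.007, 0, 0.011, 0, 0, 0]
    - [1, 0, 0.01, 0, 0, 0, 0]
    - [1, 0, 0.015, 0, 0, 0, 0]
    - [1, 0, 0.015, 0, 0, 0, 0]
    - [1, 0, 0.005, 0, 0, 0, 0]
    - [1, 0, 0, 0, 0, 0, 0]

```text
t: 27.25
eef_pos: [0.451, -0.3024, 0.0414]
tcp_rot: [-90.1, 0.1, -97.9]
force: [1.0, 0.1, -1.4]
gripper_width: 0.0557
```

```bash
python3 -c "
from h import *
to(.4487,-.302,.0119,-98)"
```

```text
t 27.25 p [ 0.451  -0.3024  0.0414] rot [-9.006e+01  9.000e-02 -9.791e+01] w 0.0557 F [ 1.   0.1 -1.4]
shift [-0.      0.0295 -0.0023] turn [ 0.0011  0.0016 -0.0016]
```

Call:
apply_moves:
  moves:
    - [1, 0, 0.006, -0.002, 0, 0, 0]
    - [1, 0, 0.007, 0, 0, 0, 0]
    - [1, 0, 0.006, 0, 0, 0, 0]
    - [1, 0, 0.004, 0, 0, 0, 0]
    - [1, 0, 0.001, 0, 0, 0, 0]

```text
t: 27.88
eef_pos: [0.4494, -0.3025, 0.0168]
tcp_rot: [-90.0, 0.0, -97.9]
force: [1.0, 0.5, -2.0]
gripper_width: 0.0559
```

Call:
apply_moves:
  moves:
    - [1, 0, 0.001, 0, 0, 0, 0]
    - [1, 0, 0.001, 0, 0, 0, 0]

```text
t: 28.12
eef_pos: [0.4497, -0.3027, 0.0149]
tcp_rot: [-89.9, 0.0, -97.9]
force: [-0.0, 1.0, -2.1]
gripper_width: 0.0559
```

Call:
apply_moves:
  moves:
    - [1, 0, 0.001, 0, 0, 0, 0]
    - [1, 0, 0.001, 0, 0, 0, 0]

```text
t: 28.38
eef_pos: [0.4499, -0.3029, 0.0135]
tcp_rot: [-89.9, 0.0, -97.9]
force: [-1.3, 1.4, 6.0]
gripper_width: 0.0559
```

Call:
apply_moves:
  moves:
    - [1, 0, 0.001, 0, 0, 0, 0]
    - [1, 0, 0.001, 0, 0, 0, 0]

```text
t: 28.62
eef_pos: [0.45, -0.3029, 0.0135]
tcp_rot: [-90.0, 0.0, -97.9]
force: [-3.2, 2.1, 5.1]
gripper_width: 0.0557
```

Call:
apply_moves:
  moves:
    - [0.3, 0, 0, 0, 0, 0, 0]
    - [0.15, 0, 0, 0, 0, 0, 0]
    - [0, 0, 0, 0, 0, 0, 0]
    - [0, 0, -0.005, 0, 0, 0, 0]
    - [0, 0, -0.02, 0, 0, 0, 0]
    - [0, 0, -0.03, 0, 0, 0, 0]
    - [0, 0, -0.03, 0, 0, -0.08, 0]
    - [0, 0, -0.01, 0, 0, -0.08, 0]
    - [0, -0.025, 0, 0.01, 0, 0, 0]
    - [0, -0.04, 0, 0.017, 0, 0, 0]
    - [0, -0.04, 0, 0.017, 0, 0, 0]
    - [0, -0.04, 0, 0.017, 0, 0, 0]
    - [0, -0.04, 0, 0.017, 0, 0, 0]
    - [0, -0.04, 0, 0.017, 0, 0, 0]
    - [0, -0.04, 0, 0.017, 0, 0, 0]
    - [0, -0.04, 0, 0.017, 0, 0, 0]
    - [0, 0, 0, 0, 0, 0, 0]

```text
t: 30.75
eef_pos: [0.5767, 0.013, 0.1174]
tcp_rot: [-89.5, -0.2, -88.6]
force: [0.0, 0.4, -0.2]
gripper_width: 0.095
```

Run:
```python
from h import *
to(.658,.157,.05,-88.6)
a,_=grab('scene','s6');b,_=grab('top','t6')
cv2.imwrite('pics/v6.png',np.hstack([cv2.resize(a[240:330,80:180],(400,360)),cv2.resize(b[255:345,370:470],(400,360))])[:,:,::-1])
vv,uu=np.mgrid[:420,:560]
for n,bx in (('scene',(300,170,365,245)),('top',(178,170,256,225))):
  d=np.load('pics/%s6.npy'%n[0]);P=world(n,uu,vv,d)[bx[1]:bx[3],bx[0]:bx[2]]; z=P[...,2]; c=.0165 if n=='top' else .0195
  m=(abs(z-c)<.008).astype(np.uint8); nl,L,st,_=cv2.connectedComponentsWithStats(m); i=1+st[1:,4].argmax(); q=P[L==i]
  print(n,len(q),np.median(q,0).round(4),q.mean(0).round(4),cv2.minAreaRect(q[:,:2].astype(np.float32)*1000))
```

```text
t 30.75 p [0.5767 0.013  0.1174] rot [-89.46  -0.22 -88.57] w 0.095 F [ 0.   0.4 -0.2]
shift [-0.1422  0.0677  0.0842] turn [-0.0094  0.0005  0.0038]
scene 1321 [0.6623 0.15   0.0198] [0.6619 0.1515 0.0196] ((660.1797485351562, 157.06422424316406), (67.67735290527344, 163.32077026367188), 1.359955906867981)
top 1536 [0.6559 0.1722 0.0164] [0.6555 0.1721 0.0164] ((655.9550170898438, 170.90777587890625), (68.15373229980469, 135.59002685546875), 1.152976155281067)
```

View pics/v6.png

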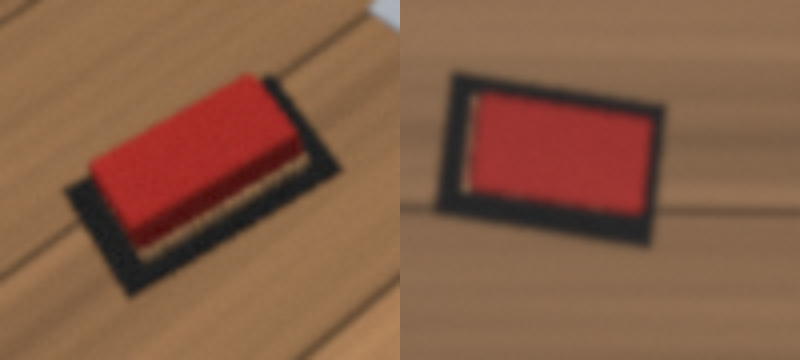

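The block lies inside the mat, aligned with it, with about 10 mm or more of margin on every side. The board comes next.

Call:
apply_moves:
  moves:
    - [0, -0.025, 0, 0.015, -0.009, 0, 0.004]
    - [0, -0.035, 0, 0.021, 0, 0, 0]
    - [0, -0.035, 0.003, 0.021, 0, 0, 0]
    - [0, -0.03, 0.01, 0.018, 0, 0, 0]
    - [0, -0.012, 0.012, 0.006, 0, 0, 0]
    - [0, 0, 0.012, 0, 0, 0, 0]
    - [0, 0, 0.006, 0, 0, 0, 0]
    - [0, 0, 0, 0, 0, 0, 0]

```text
t: 31.85
eef_pos: [0.6542, 0.1404, 0.0715]
tcp_rot: [-90.2, -0.2, -89.5]
force: [-0.1, -0.0, -0.1]
gripper_width: 0.0949
```

```bash
python3 -c "
from h import *
to(.658,.157,.005,-88.6)"
```

```text
t 31.85 p [0.6542 0.1404 0.0715] rot [-90.2   -0.25 -89.51] w 0.0949 F [-0.1 -0.  -0.1]
shift [-0.0169  0.0665  0.0042] turn [ 0.0035 -0.0159  0.0043]
```

Call:
apply_moves:
  moves:
    - [0, -0.01, 0, 0.002, 0.003, -0.016, 0.004]
    - [0, -0.006, 0.005, 0.001, 0, 0, 0]
    - [0, 0, 0.015, 0, 0, 0, 0]
    - [0, 0, 0.012, 0, 0, 0, 0]
    - [0, 0, 0.008, 0, 0, 0, 0]
    - [0, 0, 0, 0, 0, 0, 0]
    - [0, 0, 0, 0, 0, 0, 0]

```text
t: 32.72
eef_pos: [0.657, 0.1566, 0.029]
tcp_rot: [-90.0, -0.0, -88.6]
force: [0.1, -0.0, 0.6]
gripper_width: 0.0951
```

```bash
python3 -c "
from h import *
to(.658,.157,.005,-88.6)"
```

```text
t 32.73 p [0.657  0.1566 0.029 ] rot [-90.01  -0.   -88.58] w 0.0951 F [ 0.1 -0.   0.6]
shift [-0.0003  0.024   0.0011] turn [0.0001 0.0003 0.0001]
```

Call:
apply_moves:
  moves:
    - [0, 0, 0.007, 0.001, 0, 0, 0]
    - [0, 0, 0.007, 0, 0, 0, 0]
    - [0, 0, 0.004, 0, 0, 0, 0]
    - [0, 0, 0.003, 0, 0, 0, 0]
    - [0, 0, 0.001, 0, 0, 0, 0]

```text
t: 33.35
eef_pos: [0.6587, 0.1567, 0.0064]
tcp_rot: [-89.9, 0.0, -88.6]
force: [0.4, -0.3, 0.0]
gripper_width: 0.0952
```

```bash
python3 -c "
from h import *
to(.658,.157,.005,-88.6)"
```

```text
t 33.35 p [0.6587 0.1567 0.0064] rot [-8.992e+01  1.000e-02 -8.859e+01] w 0.0952 F [ 0.4 -0.3  0. ]
shift [-0.0004  0.0014 -0.0007] turn [-0.0014  0.0002 -0.0001]
```

Call:
apply_moves:
  moves:
    - [0.1, 0, 0.002, -0.001, 0, 0, 0]
    - [0.2, 0, 0.001, 0, 0, 0, 0]
    - [0.35, 0, 0, 0, 0, 0, 0]
    - [1, 0, 0, 0, 0, 0, 0]
    - [1, 0, 0, 0, 0, 0, 0]
    - [1, 0, 0, 0, 0, 0, 0]
    - [1, 0, 0, 0, 0, 0, 0]

```text
t: 34.22
eef_pos: [0.6578, 0.1567, 0.0035]
tcp_rot: [-89.9, 0.0, -88.6]
force: [0.3, 0.4, -0.0]
gripper_width: 0.0657
```

```bash
python3 -c "
from h import *
to(.45,.0025,.10,-77.4)"
```

```text
t 34.23 p [0.6578 0.1567 0.0035] rot [-8.988e+01  1.000e-02 -8.859e+01] w 0.0657 F [ 0.3  0.4 -0. ]
shift [ 0.149  -0.097  -0.2114] turn [-0.002  -0.1953 -0.    ]
```

Call:
apply_moves:
  moves:
    - [1, 0, -0.003, 0, 0, 0, 0]
    - [1, 0, -0.01, 0, 0, 0, 0]
    - [1, 0, -0.02, 0, 0, 0, 0]
    - [1, 0, -0.03, 0, 0, 0, 0]
    - [1, 0, -0.025, 0, 0, 0, 0]
    - [1, 0.01, -0.003, -0.014, 0, 0, 0]
    - [1, 0.018, 0, -0.025, 0, 0, 0]
    - [1, 0.018, 0, -0.025, 0, 0, 0]
    - [1, 0.018, 0, -0.025, 0, 0, 0]
    - [1, 0.018, 0, -0.025, 0, 0, 0]
    - [1, 0.018, 0, -0.025, 0, 0, 0]
    - [1, 0.018, 0, -0.025, 0, 0, 0]
    - [1, 0.012, 0, -0.02, 0, 0, 0]
    - [1, 0, 0, 0, 0, -0.06, 0]
    - [1, 0, 0, 0, 0, -0.07, 0]
    - [1, 0, 0, 0, 0, -0.06, 0]
    - [1, 0, 0, 0, 0, 0, 0]
    - [1, 0, 0, 0, 0, 0, 0]

```text
t: 36.48
eef_pos: [0.4792, 0.0182, 0.1228]
tcp_rot: [-88.0, -0.4, -77.4]
force: [0.7, -0.2, -0.2]
gripper_width: 0.0657
```

```bash
python3 -c "
from h import *
to(.45,.0025,.0235,-77.4)"
```

```text
t 36.48 p [0.4792 0.0182 0.1228] rot [-87.99  -0.44 -77.44] w 0.0657 F [ 0.7 -0.2 -0.2]
shift [ 0.0082  0.0982 -0.0354] turn [-0.035  -0.0005  0.0077]
```

Call:
apply_moves:
  moves:
    - [1, 0.003, 0, -0.014, -0.035, 0, 0.008]
    - [1, 0.003, 0, -0.014, 0, 0, 0]
    - [1, 0.001, 0.006, -0.005, 0, 0, 0]
    - [1, 0, 0.015, 0, 0, 0, 0]
    - [1, 0, 0.015, 0, 0, 0, 0]
    - [1, 0, 0.01, 0, 0, 0, 0]
    - [1, 0, 0, 0, 0, 0, 0]
    - [1, 0, 0, 0, 0, 0, 0]

```text
t: 37.48
eef_pos: [0.445, 0.0034, 0.0718]
tcp_rot: [-90.3, 0.1, -77.5]
force: [-0.1, 0.1, -1.1]
gripper_width: 0.0661
```

Run:
```python
from h import *
to(.45,.0025,.0235,-77.4)
a,d=grab('scene','s7')
cv2.imwrite('pics/v7.png',cv2.resize(a[160:260,170:290],(720,600))[:,:,::-1])
```

```text
t 37.48 p [0.445  0.0034 0.0718] rot [-90.29   0.1  -77.5 ] w 0.0661 F [-0.1  0.1 -1.1]
shift [0.002  0.0483 0.0049] turn [ 0.0051 -0.0017 -0.0018]
```

View pics/v7.png

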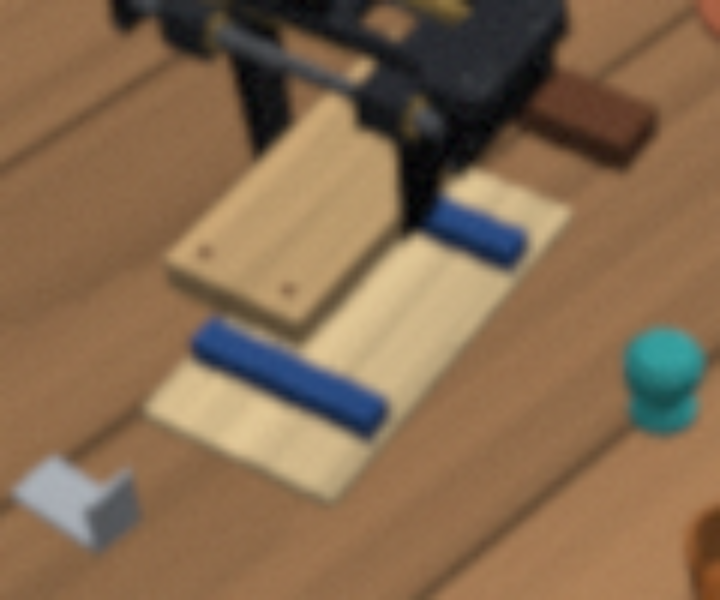

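The board is held level above the cradle and parallel to it, its near end at about (210,210).

Call:
apply_moves:
  moves:
    - [1, 0.002, 0.005, 0.004, 0.005, -0.002, -0.002]
    - [1, 0, 0.01, 0, 0, 0, 0]
    - [1, 0, 0.012, 0, 0, 0, 0]
    - [1, 0, 0.006, 0, 0, 0, 0]
    - [1, 0, 0, 0, 0, 0, 0]

```text
t: 38.15
eef_pos: [0.45, 0.0022, 0.0369]
tcp_rot: [-89.9, -0.0, -77.4]
force: [-0.8, 0.3, -0.8]
gripper_width: 0.0658
```

```bash
python3 -c "
from h import *
to(.45,.0025,.0235,-77.4)"
```

```text
t 38.15 p [0.45   0.0022 0.0369] rot [-8.994e+01 -3.000e-02 -7.737e+01] w 0.0658 F [-0.8  0.3 -0.8]
shift [-0.0003  0.0134  0.    ] turn [-0.001   0.0006  0.0006]
```

Call:
apply_moves:
  moves:
    - [1, 0, 0.004, 0, 0, 0, 0]
    - [1, 0, 0.004, 0, 0, 0, 0]
    - [1, 0, 0.002, 0, 0, 0, 0]
    - [1, 0, 0.001, 0, 0, 0, 0]

```text
t: 38.65
eef_pos: [0.4507, 0.0022, 0.0258]
tcp_rot: [-89.9, -0.1, -77.4]
force: [-0.8, -1.0, -0.9]
gripper_width: 0.0656
```

Call:
apply_moves:
  moves:
    - [1, 0, 0.001, 0, 0, 0, 0]
    - [1, 0, 0.001, 0, 0, 0, 0]

```text
t: 38.9
eef_pos: [0.4509, 0.0021, 0.0239]
tcp_rot: [-89.8, -0.1, -77.4]
force: [0.6, 0.2, -0.6]
gripper_width: 0.0654
```

Call:
apply_moves:
  moves:
    - [1, 0, 0.001, -0.001, 0, 0, 0]
    - [1, 0, 0.001, 0, 0, 0, 0]

```text
t: 39.15
eef_pos: [0.4505, 0.002, 0.0234]
tcp_rot: [-89.8, -0.0, -77.4]
force: [-5.2, 0.4, 8.8]
gripper_width: 0.0659
```

Call:
apply_moves:
  moves:
    - [1, 0, 0.001, 0, 0, 0, 0]
    - [1, 0, 0, 0, 0, 0, 0]

```text
t: 39.4
eef_pos: [0.4507, 0.002, 0.0236]
tcp_rot: [-89.9, -0.0, -77.4]
force: [0.3, -0.2, -1.4]
gripper_width: 0.0659
```

Call:
apply_moves:
  moves:
    - [0.2, 0, 0, 0, 0, 0, 0]
    - [0.1, 0, 0, 0, 0, 0, 0]
    - [0, 0, 0, 0, 0, 0, 0]
    - [0, 0, -0.005, 0, 0, 0, 0]
    - [0, 0, -0.02, 0, 0, 0, 0]
    - [0, 0, -0.04, 0, 0, 0, 0]
    - [0, 0, -0.05, 0, 0, 0, 0]
    - [0, 0, -0.03, 0, 0, 0, 0]
    - [0, -0.03, 0, 0, 0, 0, 0]
    - [0, -0.045, 0, 0.001, 0, 0, 0]
    - [0, -0.045, 0, 0.001, 0, 0, 0]
    - [0, -0.045, 0, 0.001, 0, 0, 0]
    - [0, -0.045, 0, 0.001, 0, 0, 0]
    - [0, -0.045, 0, 0.001, 0, 0, 0]
    - [0, -0.045, 0, 0.001, 0, 0, 0]
    - [0, -0.045, 0, 0.001, 0, 0, 0]
    - [0, -0.045, 0, 0.001, 0, 0, 0]
    - [0, -0.04, 0, 0.001, 0, 0, 0]
    - [0, -0.03, 0, 0, 0, 0, 0]
    - [0, 0, 0, 0, 0, 0, 0]

```text
t: 41.9
eef_pos: [0.3575, 0.4678, 0.1803]
tcp_rot: [-89.2, -0.0, -77.5]
force: [0.1, -0.2, 0.1]
gripper_width: 0.0949
```

Run:
```python
from h import *
to(.35,.5,.17,-77.4)
a,_=grab('scene','s8');b,_=grab('top','t8')
cv2.imwrite('pics/v8.png',np.hstack([cv2.resize(a[150:310,80:330],(400,256)),cv2.resize(b[150:330,120:450],(400,256))])[:,:,::-1])
c=np.hstack([cv2.resize(a[170:250,180:280],(400,320)),cv2.resize(b[250:330,230:330],(400,320))])
cv2.imwrite('pics/v8.png',np.vstack([cv2.imread('pics/v8.png'),c[:,:,::-1]]))
vv,uu=np.mgrid[:420,:560]
for n,bx in (('scene',(185,175,275,245)),('top',(230,255,330,325))):
  d=np.load('pics/%s8.npy'%n[0]);P=world(n,uu,vv,d)[bx[1]:bx[3],bx[0]:bx[2]]; z=P[...,2]
  m=(abs(z-.038)<.009).astype(np.uint8); nl,L,st,_=cv2.connectedComponentsWithStats(m); i=1+st[1:,4].argmax(); q=P[L==i]
  print(n,len(q),np.median(q,0).round(4),cv2.minAreaRect(q[:,:2].astype(np.float32)*1000))
```

```text
t 41.9 p [0.3575 0.4678 0.1803] rot [-8.917e+01 -3.000e-02 -7.750e+01] w 0.0949 F [ 0.1 -0.2  0.1]
shift [-0.0331  0.0103 -0.0005] turn [-0.0145 -0.0017  0.0006]
scene 1338 [ 0.458  -0.0061  0.0396] ((453.2056579589844, 2.1159744262695312), (67.96566772460938, 163.04891967773438), 12.324459075927734)
top 1984 [0.4481 0.0048 0.0363] ((448.5249328613281, 4.9267120361328125), (65.93206024169922, 160.1505889892578), 12.178971290588379)
```

View pics/v8.png

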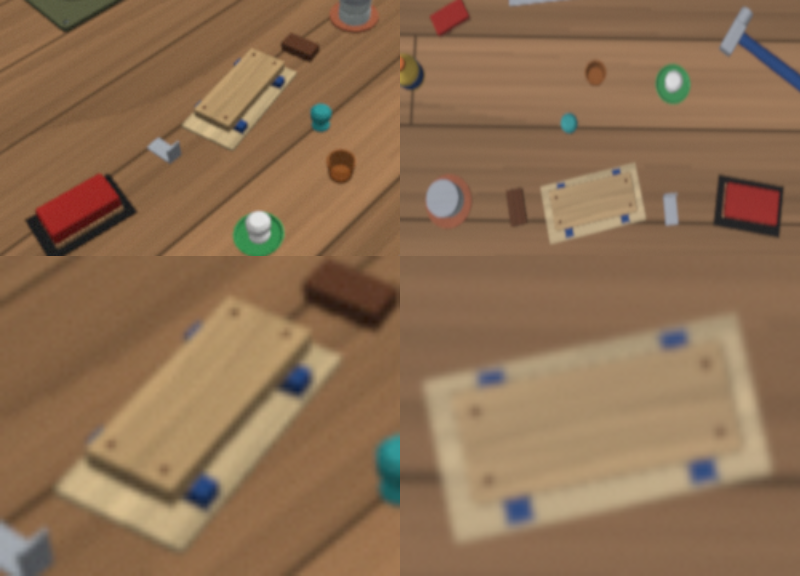

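The final view shows everything in its place: the board is within about 2 mm of the cradle centre and 0.4° of its direction. Handing in.

```bash
python3 -c "
from h import *
print(arm.job_done())"
```

```text
the job is handed in; nothing more can be done
None
```

I took the stack apart from the top down in 42 s, one piece at a time, and handed the job in. Each piece was lowered to light contact (under 10 N) before I let go.

| Piece | Place | Last check |
|---|---|---|
| Perch knob | Green dish | Upright and roughly centred in both views |
| Tin | Terracotta coaster | Upright and wholly on it; released about 1 mm from the measured coaster centre |
| Sanding block | Black mat | Cork face down, along the mat, roughly 10 mm or more inside every edge |
| Roof board | Cradle rails | Resting on both rails, about 2 mm from centre and 0.4° off the cradle's direction |

- **Cameras:** they disagreed by about 5 mm in position and 3 mm in height, so I used their average. The heights at which the pieces touched down matched that average to about 1 mm.
- **Tin and block:** I judged their final margins from the pictures and release positions and did not re-measure them.
- **Hammer and glue bottle:** I never touched them. The last picture shows only part of each, looking undisturbed, and I did not measure their positions.

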